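# Function-test the bench stop button

### The arm

A 7-joint arm with a two-finger parallel gripper is mounted at the origin on the work surface. World frame = base frame: x ahead of the robot, y to its left, z up, the work surface at z = 0. Lengths are in m, angles in rad, forces in N, time in s.
With the tool pointing down it reaches from about 0.4 to 0.85 m from the base axis. Payload 10.4 kg.
Tool frame: the origin (TCP) lies on the centre line of the jaws, within the pads' length; the fingertips stand 17 mm ahead of it and the grasp point (between the pads) lies 2 mm behind it; z points along the fingers, y is the line along which they close (so a half turn about z gives the same grasp; the last joint's range is limited). The gripper opens to 87 mm and grips with 3 to 60 N. Pads are 19 mm wide; open, the fingers measure 117 mm over their backs; the gripper's body (75 mm by 190 mm) begins 51 mm behind the grasp point.
Start: joints at [1.144, 0.332, -0.065, 1.46, 0.022, 1.35, -0.088], TCP at [0.246, -0.575, 0.2] pointing down, gripper open.
Joint ranges: [-2.6, 2.6], [-0.5, 2.12], [-1.47, 1.34], [0.16, 2.42], [-1.27, 4.41], [0.06, 2.06], [-2.6, 2.6]. Speed limits (rad/s): [2.22, 2.22, 2.79, 2.79, 3.14, 3.14, 3.14].

### API

Orientations are given as a rotation vector (axis times angle).
In Python, from plant import telemetry, get_image, camera_params, sign_off, spotter gives the robot as it stands.
- The arm moves only by the tool arm_command, never from a script. Its argument "moves" is a list of rows, each a list of 3 entries, a list of its own where there are three numbers: the closure, from 0 (fully open) to 1 (shut), then the shift along the tool's x, y, z in units of 40 mm (1.0 is 40 mm), then the turn about the tool's z in units of 5 degrees (1.0 is 5 degrees). A call has 1 to 12 rows; each row shifts and turns the commanded pose from where the row before left it, along the tool's axes as they then stand; what a row does not reach is not made up. A row lasts 1/12 s, in which the tool goes at most 41.7 mm and 7.16 degrees, less where a joint would pass 70% of its speed; a pose out of reach is approached as far as the arm can. A call is refused whole if a number of a shift passes 1 or a number of a turn 1, either way. A call with a gripper value outside its range is refused whole. The fingers move at their own pace and stop on an object; "squeeze" is the grip in N (left out, the last holds). Time passes only in rows, so rows that do not move let the fingers close. It gives the time, the measured TCP pose, the force, the opening and the grip force at its end, in the units of the state.
- telemetry.read_state(): the state, without advancing time (a new reading comes with each control period).
- get_image(name): name is "scene" or "top" or "wrist"; returns the picture (420x560x3 uint8, red, green, blue); there is no depth.
- camera_params(name): a dict with "mtx" (3x3 intrinsics, pixels), "R" (3x3) and "t" (3): a world point X has camera coordinates R X + t; the wrist camera has in their place "mount" (4x4, takes a point from camera to tool coordinates, whose origin is the TCP and whose axes are the flange's). Camera axes: x right, y down, z forward; pixel columns grow to the right and rows downward; lengths in m; the calibration is good to about 2 mm. A picture is of the moment at which its call begins: read the wrist's pose just before it. camera_params takes no time and is no camera call.
- sign_off(): hands the job in; it is judged then, once.
Trained networks look in the newest picture that a camera, given by its name, has taken for a name from the list of things; names that differ only in an ending like _2 or _b are one class to them, and where a whole thing is asked for, a point or a joint stands for the part that bears it (a point fixed in the world has none). Each returns a list of dicts, best first, with "conf" (0 to 1); they miss things now and then, are a little off and sometimes report something else, mostly with a low value. They report only what shows in the picture. A call takes as long as a camera call. They do not tell look-alikes from the thing itself.
- spotter.search_frame(camera, label): "extent" ([left, top, right, bottom] in pixels, round what is visible of it).
The state is a dict: "time_s": time; "joint_positions": joint angles; "dq": joint speeds; "joint_torque": joint torques, N m; "position": TCP position; "ee_rot": TCP orientation; "contact_force": force on the tool from outside, world axes, zero at the start; "ft_torque": the same for the moment, N m; "width": finger opening in m; "grasp_force": force on a finger pad.
Only numpy, scipy, OpenCV 4.12 (cv2) and the standard library are available. Lean on these libraries where they do the work, as an engineer would, in place of code of your own. Each camera call takes 0.05 s, during which the arm holds its last target. There are 200 camera calls.

### The job

Try out the bench's emergency stop: push the big winged mushroom button straight down with the fingertips until it latches, let go so that it stays in by itself, then twist its head clockwise (seen from above) by pushing on a wing until it springs back out. After that, press the small round reset button on the other box all the way in, let go and move clear. Only touch and push: pick nothing up, and leave the screwdriver, the cup and the fan lying where they are.

Things in the scene. Friction and masses are not known exactly. Their poses are not given: they have to be found in the camera images.
- stop_press (a joint): How far the mushroom button is pushed in, m: 0 = out, 0.0095 = hard bottom stop. A spring pushes it out (3.5 N at first, some 8 N to push it fully in). Past about 0.008 a latch catches it, and after letting go it stays in at about 0.0073 until it is twisted.
- stop_twist (a joint): How far the mushroom head is turned clockwise seen from above, rad: 0 = rest, 0.85 = hard stop. It turns only clockwise from rest, and a weak spring (0.02 to 0.06 N m) turns it back. When latched in, turning past about 0.5 rad frees the latch and the button springs out; turn to 0.7 to be sure.
- stop_top (a point): Centre of the top of the black mushroom head, on its vertical turning axis; 96 mm above the bench when out. Head 44 mm across, 19 mm thick, with two opposite wings, 12 mm wide and 14 mm high, reaching 44 mm from the axis; wing tops lie 4 mm and undersides 18 mm below this point. Goes down and turns with the head.
- stop_box: Bare aluminium box, 76 x 76 mm, 60 mm high, fixed to the bench, that carries the mushroom button at its centre; origin at the centre of its underside. A collar 38 mm across and 6 mm high surrounds the stem on its top; outside the collar the space between wings and box is open (18 mm when out, 10 mm when latched in).
- stop_wing_a (a point): Point inside one wing, 34 mm from the turning axis, mid-width and mid-height (11 mm below stop_top). Moves with the head.
- stop_wing_b (a point): The same point in the opposite wing.
- reset_top (a point): Centre of the top of the reset button: a flat black round button 28 mm across, its top 78 mm above the bench, in a grey ring 44 mm across, on a second bare aluminium box 76 x 76 mm, 60 mm high, fixed to the bench. The two boxes may be on either side.
- reset (a joint): How far the reset button is pushed in, m: 0 = out, 0.006 = fully in, which takes 5 N. It springs back when let go.
- driver: Loose screwdriver, black handle, 190 mm long, lying on the bench; origin under its middle, x axis along it. Bystander.
- screw_cup: Loose white plastic cup, 60 mm across, 55 mm high; origin at the centre of its underside. Bystander.
- fan: Loose black square case fan, 80 x 80 x 25 mm, lying flat; origin at the centre of its underside. Bystander.
Things that resemble listed ones, but are neither listed nor needed, are in the scene too. What is shaped like the part that bears reset_top but purple is not meant.

How it is judged:
By the outcome, as a careful person would: the job done as asked, in the order asked, and still so for the second after the job is handed in, with the robot touching nothing.
It also fails if it takes over 58 s, if anything falls off the work surface, if the arm or the gripper's body presses on something with over 40 N, if the wrist force passes 120 N, or if a joint passes its speed limit or range.

## Working session

There is one attempt and no reset: what is moved stays moved. The work goes in short steps, Python scripts to look and compute and a tool call to move; the robot and the scene stay as the last step left them, time stands still between calls to the robot, and variables do not carry over. Pictures are saved under pics/ and viewed, at most 10 in all, crops included, and the job is handed in when it is done.

Besides the shell and the picture viewer there is one more tool, called by a JSON object that holds its "api" and its "payload". arm_command: Moves the arm, as the interface text tells. Its arguments: {"type":"object","properties":{"moves":{"type":"array"},"squeeze":{"type":"number"}},"required":["moves"]}

```bash
mkdir -p pics; python3 - <<'E'
from plant import telemetry,get_image,camera_params,spotter
import cv2,numpy as np
s=telemetry.read_state();print({k:np.round(v,3).tolist() for k,v in s.items()})
a=get_image("top");b=get_image("scene")
cv2.imwrite("pics/top.png",cv2.cvtColor(a,4));cv2.imwrite("pics/scene.png",cv2.cvtColor(b,4))
for c in("top","scene"):
  p=camera_params(c);print(c,p["mtx"],p["R"],p["t"])
  for l in("stop_top","stop_wing_a","stop_box","reset_top"):
    print(c,l,[(np.round(d["extent"]).tolist(),round(d["conf"],2)) for d in spotter.search_frame(c,l)])
print(camera_params("wrist"))
E
```

```text
{'time_s': 0.0, 'joint_positions': [1.144, 0.333, -0.065, 1.461, 0.022, 1.35, -0.089], 'dq': [0.0, -0.002, -0.0, 0.0, 0.001, 0.0, -0.001], 'joint_torque': [-0.001, -62.325, 0.024, -38.991, -0.062, 0.04, 0.0], 'position': [0.245, -0.574, 0.199], 'ee_rot': [-3.076, -0.63, 0.001], 'contact_force': [0.238, -0.563, 0.461], 'ft_torque': [-0.013, -0.027, -0.011], 'grasp_force': 0.0, 'width': 0.087}
top [[525.319838     0.         281.50912116]
 [  0.         525.319838   202.8446191 ]
 [  0.           0.           1.        ]] [[-0.006259   -0.99991942 -0.01104439]
 [-0.98634878  0.00799073 -0.16447563]
 [ 0.16455063  0.00986417 -0.98631931]] [-0.04968641  0.50560177  1.16856979]
top stop_top [([159.0, 179.0, 190.0, 213.0], 0.91)]
top stop_wing_a [([160.0, 181.0, 190.0, 215.0], 0.86)]
top stop_box [([157.0, 176.0, 204.0, 224.0], 0.87), ([159.0, 179.0, 189.0, 214.0], 0.54)]
top reset_top [([346.0, 278.0, 356.0, 289.0], 0.7), ([409.0, 209.0, 424.0, 220.0], 0.7), ([164.0, 180.0, 191.0, 214.0], 0.35)]
scene [[530.97568635   0.         276.88061982]
 [  0.         530.97568635 209.01992209]
 [  
[... 228 characters left out ...]
12.0, 238.0], 0.78)]
scene stop_wing_a [([379.0, 205.0, 414.0, 239.0], 0.93)]
scene stop_box [([363.0, 203.0, 421.0, 268.0], 0.76)]
scene reset_top [([134.0, 184.0, 144.0, 193.0], 0.54)]
{'mtx': array([[306.12856738,   0.        , 281.09990251],
       [  0.        , 306.12856738, 209.61782677],
       [  0.        ,   0.        ,   1.        ]]), 'mount': array([[-9.76281625e-04, -9.66449337e-01, -2.56855457e-01,
         6.91357524e-02],
       [ 9.99999382e-01, -8.06980350e-04, -7.64536597e-04,
         3.31542311e-04],
       [ 5.31608581e-04, -2.56856045e-01,  9.66449528e-01,
        -1.84539254e-01],
       [ 0.00000000e+00,  0.00000000e+00,  0.00000000e+00,
         1.00000000e+00]])}
```

View pics/top.png

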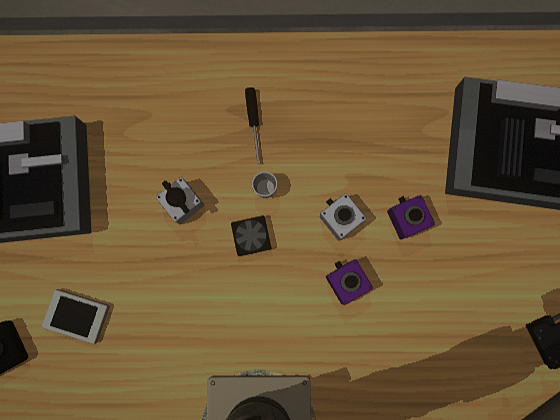

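View pics/scene.png

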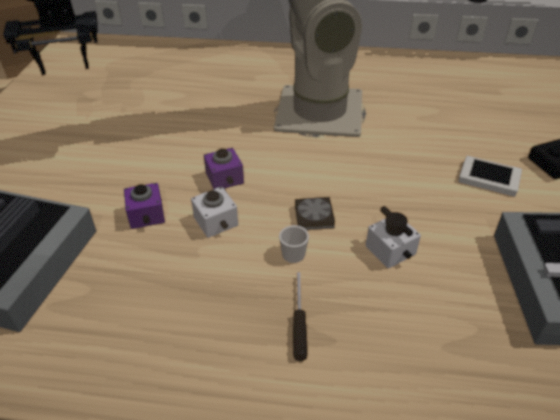

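The top view shows the stop box at (180,198), a bare aluminium box with a round button at (343,216), and purple ones at (411,216) and (349,281). The scene view shows the same boxes at (393,235), (215,210), (144,205) and (224,167). Only the box at (343,216) fits reset: it has a grey aluminium body, and the other two are purple. I'll confirm it in one enlarged crop.

```bash
python3 - <<'E'
import cv2,numpy as np
a=cv2.imread("pics/top.png");b=cv2.imread("pics/scene.png")
f=lambda i,x,y,s:cv2.resize(i[y:y+s,x:x+s],(400,300) if 0 else (300,300),interpolation=cv2.INTER_CUBIC)
# 60 px -> 300 (5x)
o=np.vstack([np.hstack([f(a,150,170,60),f(a,315,185,60)]),np.hstack([f(b,362,195,75),f(b,185,175,75)])])
cv2.imwrite("pics/crop.png",cv2.convertScaleAbs(o,alpha=1.6))
E
```

```text
(no output)
```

View pics/crop.png

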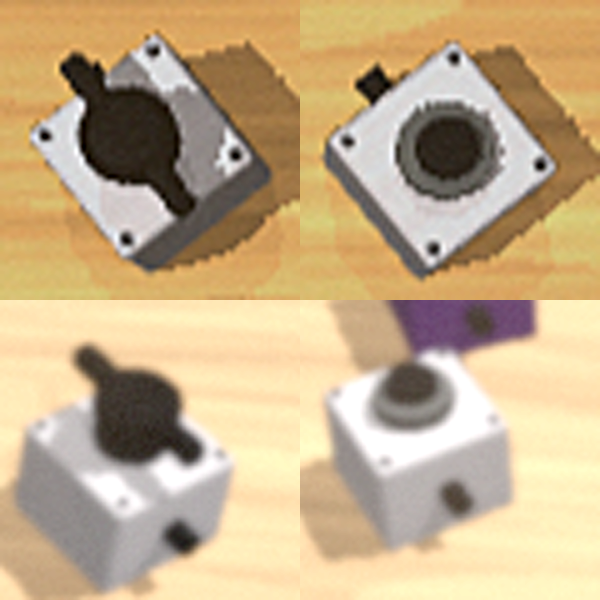

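The crop confirms it. The stop has a head with two wings (top pixels: centre (175.6,196.8), tips (163.6,182) and (187.6,211.6)). The grey-ringed black button on bare aluminium is at (344,214.2).

```bash
cat > h.py <<'E'
import numpy as np,cv2
from scipy.spatial.transform import Rotation as Ro
from plant import telemetry,get_image,camera_params,spotter
def ray(c,u,z):
    p=camera_params(c)
    if c=="wrist":
        s=telemetry.read_state();R=Ro.from_rotvec(s["ee_rot"]).as_matrix();M=p["mount"]
        A=R@M[:3,:3];o=R@M[:3,3]+s["position"]
    else: A=p["R"].T;o=-A@p["t"]
    d=A@np.linalg.solve(p["mtx"],[u[0],u[1],1]);return o+d*(z-o[2])/d[2]
def shift(target):
    s=telemetry.read_state();R=Ro.from_rotvec(s["ee_rot"]).as_matrix()
    return np.round(R.T@(np.array(target)-s["position"])/.04,2), R.round(2).tolist()
E
python3 - <<'E'
from h import *
for n,c,u,z in(("head","top",(175.6,196.8),.096),("w1","top",(163.6,182),.09),("w2","top",(187.6,211.6),.09),("rst","top",(344,214.2),.078),("head","scene",(396.2,219),.096),("w1","scene",(383,208),.089),("w2","scene",(411,232.5),.089),("rst","scene",(212.5,196),.078)):
  print(n,c,ray(c,u,z).round(4))
print(shift([.55,.2,.3]))
E
```

```text
head top [0.5116 0.1799 0.096 ]
w1 top [0.5464 0.2089 0.09  ]
w2 top [0.4792 0.1537 0.09  ]
rst top [ 0.4724 -0.1924  0.078 ]
head scene [0.5217 0.1797 0.096 ]
w1 scene [0.4854 0.1559 0.089 ]
w2 scene [0.5483 0.2074 0.089 ]
rst scene [ 0.4777 -0.1938  0.078 ]
(array([ 14.61, -14.82,  -2.5 ]), [[0.92, 0.39, 0.0], [0.39, -0.92, -0.0], [0.0, 0.0, -1.0]])
```

{"api": "arm_command", "payload": {"moves": [[0,[0.68,-0.73,-0.05],0],[0,[0.68,-0.73,-0.05],0],[0,[0.68,-0.73,-0.05],0],[0,[0.68,-0.73,-0.05],0],[0,[0.68,-0.73,-0.05],0],[0,[0.68,-0.73,-0.05],0],[0,[0.68,-0.73,-0.05],0],[0,[0.68,-0.73,-0.05],0],[0,[0.68,-0.73,-0.05],0],[0,[0.68,-0.73,-0.05],0],[0,[0.68,-0.73,-0.05],0],[0,[0.68,-0.73,-0.05],0]]}}

```text
time_s: 1.5
position: [0.4083, -0.1224, 0.2244]
ee_rot: [3.077, 0.629, 0.001]
contact_force: [1.0, -0.8, 0.5]
width: 0.0869
grasp_force: 0.0
```

{"api": "arm_command", "payload": {"moves": [[1,[0.68,-0.73,-0.05],0],[1,[0.68,-0.73,-0.05],0],[1,[0.68,-0.73,-0.05],0],[1,[0.68,-0.73,-0.05],0],[1,[0.68,-0.73,-0.05],0],[1,[0.68,-0.73,-0.05],0],[1,[0.68,-0.73,-0.05],0],[1,[0.68,-0.73,-0.05],0],[1,[0,0,0],0],[1,[0,0,0],0],[1,[0,0,0],0],[1,[0,0,0],0]]}}

```text
time_s: 2.5
position: [0.5165, 0.1746, 0.2399]
ee_rot: [3.077, 0.627, 0.0]
contact_force: [0.4, -0.9, 0.1]
width: 0.015
grasp_force: 0.0
```

```bash
python3 - <<'E'
from h import *
s=telemetry.read_state();print({k:np.round(s[k],3).tolist() for k in("time_s","joint_positions","position","ee_rot","width","contact_force")})
a=get_image("wrist");cv2.imwrite("pics/w1.png",cv2.convertScaleAbs(cv2.cvtColor(a,4),alpha=1.4))
for l in("stop_top","stop_box"):
  for d in spotter.search_frame("wrist",l):
    e=d["extent"];print(l,np.round(e),d["conf"],ray("wrist",((e[0]+e[2])/2,(e[1]+e[3])/2),.096).round(4))
E
```

```text
{'time_s': 2.5, 'joint_positions': [0.316, 0.227, -0.84, 1.578, 0.171, 1.413, -1.706], 'position': [0.516, 0.175, 0.24], 'ee_rot': [3.077, 0.627, 0.0], 'width': 0.015, 'contact_force': [0.379, -0.876, 0.112]}
stop_top [256. 157. 293. 228.] 0.94 [0.5151 0.1814 0.096 ]
stop_box [238. 145. 314. 230.] 0.57 [0.521  0.1824 0.096 ]
```

View pics/w1.png

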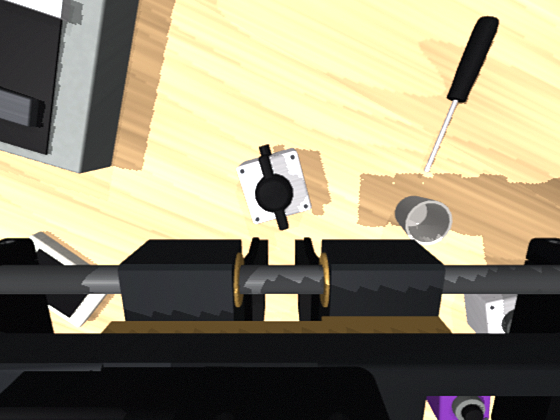

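The wrist view shows the head at (273.5,193), its wing tips at (265,150) and (282,227), and the cup at (423,215), off to the side.

```bash
python3 - <<'E'
from h import *
print(ray("wrist",(273.5,193),.096));a=ray("wrist",(265,149),.09);b=ray("wrist",(282,228),.09);print(a,b,(a+b)/2,np.degrees(np.arctan2(*(a-b)[1::-1])),np.linalg.norm(a-b))
print(shift([.515,.181,.135]))
E
```

```text
[0.51396225 0.18241126 0.096     ]
[0.55372248 0.20900578 0.09      ] [0.4786751  0.15729407 0.09      ] [0.51619879 0.18314993 0.09      ] 34.56894288467335 0.09113840798500723
(array([ 0.03, -0.16,  2.63]), [[0.92, 0.39, 0.0], [0.39, -0.92, -0.0], [0.0, 0.0, -1.0]])
```

{"api": "arm_command", "payload": {"moves": [[1,[0.04,-0.18,0],0],[1,[0,0,0.6],0],[1,[0,0,0.6],0],[1,[0,0,0.6],0],[1,[0,0,0.6],0],[1,[0,0,0.4],0],[1,[0,0,0.2],0],[1,[0,0,0],0],[1,[0,0,0],0],[1,[0,0,0],0]]}}

```text
time_s: 3.48
position: [0.5157, 0.1837, 0.1213]
ee_rot: [-3.078, -0.63, -0.003]
contact_force: [0.2, 0.2, 0.7]
width: 0.0003
grasp_force: 0.0
```

{"api": "arm_command", "payload": {"moves": [[1,[0,0,0.1],0],[1,[0,0,0.1],0],[1,[0,0,0.06],0],[1,[0,0,0],0],[1,[0,0,0],0]]}}

```text
time_s: 3.9
position: [0.5149, 0.1833, 0.1094]
ee_rot: [3.078, 0.63, -0.0]
contact_force: [-0.4, -1.1, 0.8]
width: 0.0006
grasp_force: 0.0
```

{"api": "arm_command", "payload": {"moves": [[1,[0,0,0.05],0],[1,[0,0,0.05],0],[1,[0,0,0],0],[1,[0,0,0],0]]}}

```text
time_s: 4.23
position: [0.5149, 0.1833, 0.1054]
ee_rot: [3.078, 0.63, -0.0]
contact_force: [0.9, 0.4, -0.2]
width: 0.0004
grasp_force: 0.0
```

{"api": "arm_command", "payload": {"moves": [[1,[0,0,0.05],0],[1,[0,0,0.05],0],[1,[0,0,0],0],[1,[0,0,0],0]]}}

```text
time_s: 4.57
position: [0.5149, 0.1832, 0.1014]
ee_rot: [3.078, 0.63, -0.0]
contact_force: [0.4, -0.6, -0.3]
width: 0.0007
grasp_force: 0.0
```

```bash
python3 - <<'E'
from h import *
o=[]
for c in("top","scene"):
  i=cv2.cvtColor(get_image(c),4);x,y=((135,150) if c=="top" else (350,160))
  o.append(cv2.resize(i[y:y+100,x:x+100],(400,400),interpolation=2))
cv2.imwrite("pics/p1.png",cv2.convertScaleAbs(np.hstack(o),alpha=1.6))
s=telemetry.read_state();print(s["joint_torque"],s["contact_force"],s["position"])
E
```

```text
[ 3.25683999e-03 -4.88877225e+01 -9.08466607e+00 -3.52333510e+01
  1.53573754e-03 -8.06359760e-02 -1.47295927e-03] [-0.34952018  0.06787999  0.75785865] [0.51504955 0.18331403 0.1015739 ]
```

View pics/p1.png

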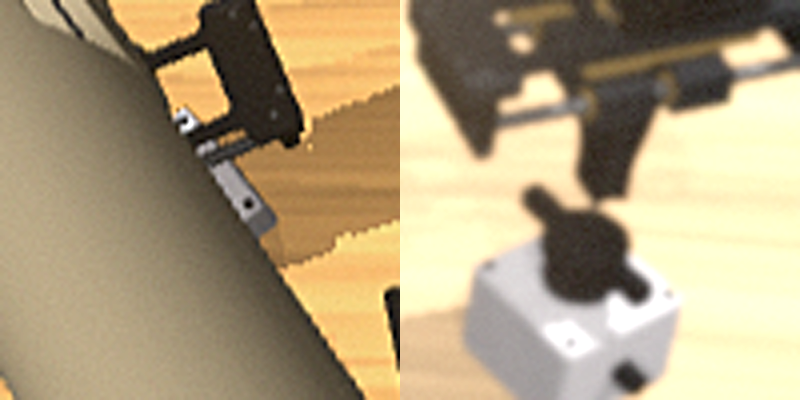

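The scene crop shows the closed fingertip at about scene pixel (401,208), above and behind the head top at (396,218) and not touching it. I'll check this against the calibration.

```bash
python3 - <<'E'
from h import *
p=camera_params("scene")
for X in([.515,.183,.0845],[.515,.183,.0965],[.515,.183,.11],[.515,.183,.125],[.515,.183,.06],[.49,.183,.0845]):
  q=p["mtx"]@(p["R"]@np.array(X)+p["t"]);print(X,(q[:2]/q[2]).round(1))
for z in(.0845,.1,.11): print(z,ray("scene",(401,208.5),z))
p=camera_params("top")
for X in([.515,.183,.096],):
  q=p["mtx"]@(p["R"]@np.array(X)+p["t"]);print(X,(q[:2]/q[2]).round(1))
for d in spotter.search_frame("scene","stop_top"): print(d)
s=telemetry.read_state();print(shift([.515,.183,.1]),s["joint_positions"])
E
```

```text
[0.515, 0.183, 0.0845] [397. 221.]
[0.515, 0.183, 0.0965] [397.9 216.6]
[0.515, 0.183, 0.11] [398.9 211.5]
[0.515, 0.183, 0.125] [400.  205.7]
[0.515, 0.183, 0.06] [395.2 229.9]
[0.49, 0.183, 0.0845] [396.5 212.3]
0.0845 [0.47766614 0.19220336 0.0845    ]
0.1 [0.49489934 0.18926345 0.1       ]
0.11 [0.50601754 0.18736674 0.11      ]
[0.515, 0.183, 0.096] [174.2 195.3]
{'extent': [382.0, 205.8, 414.5, 237.1], 'conf': 0.65}
(array([-0.  ,  0.01,  0.04]), [[0.92, 0.39, 0.0], [0.39, -0.92, -0.0], [0.0, 0.0, -1.0]]) [ 0.26484086  0.34733255 -0.81345122  1.75750675  0.27393569  1.15446609
 -1.79796817]
```

```bash
python3 - <<'E'
from h import *
p=camera_params("wrist");M=np.linalg.inv(p["mount"])
for X in([0,0,0],[0,0,.017],[0,.015,.017],[.0095,0,.017],[.022,0,.013],[.035,0,.013]):
  q=p["mtx"]@(M@np.r_[X,1])[:3];print(X,(q[:2]/q[2]).round(1))
s=telemetry.read_state();print(s["position"],s["contact_force"])
a=get_image("wrist");cv2.imwrite("pics/w2.png",cv2.resize(cv2.convertScaleAbs(cv2.cvtColor(a,4),alpha=1.6)[100:400,130:430],(600,600)))
E
```

```text
[0, 0, 0] [280.8 239.9]
[0, 0, 0.017] [280.9 231.3]
[0, 0.015, 0.017] [302.5 231.3]
[0.0095, 0, 0.017] [280.9 218.2]
[0.022, 0, 0.013] [280.8 201.8]
[0.035, 0, 0.013] [280.8 182.4]
[0.5150755  0.18330115 0.10159263] [ 0.569562    1.18862099 -0.49586322]
```

View pics/w2.png

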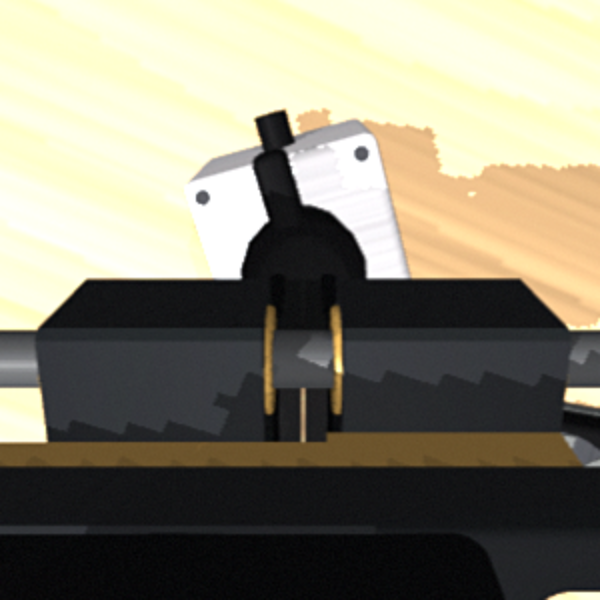

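The wrist view shows the head smaller (62 px across) than the reported height predicts. The true tip is therefore about 30 mm higher than the reported z suggests. I'll go down until I feel contact instead of trusting z.

{"api": "arm_command", "payload": {"moves": [[1,[-0.1,0,0.1],0],[1,[0,0,0.1],0],[1,[0,0,0.1],0],[1,[0,0,0],0],[1,[0,0,0],0]]}}

```text
time_s: 5.18
position: [0.5111, 0.1816, 0.0892]
ee_rot: [3.078, 0.63, -0.001]
contact_force: [-0.0, 0.2, -0.1]
width: 0.0004
grasp_force: 0.0
```

{"api": "arm_command", "payload": {"moves": [[1,[0,0,0.05],0],[1,[0,0,0.05],0],[1,[0,0,0],0],[1,[0,0,0],0]]}}

```text
time_s: 5.52
position: [0.5113, 0.1817, 0.0854]
ee_rot: [3.078, 0.63, -0.0]
contact_force: [-0.4, 0.9, -0.5]
width: 0.0004
grasp_force: 0.0
```

{"api": "arm_command", "payload": {"moves": [[1,[0,0,0.05],0],[1,[0,0,0.05],0],[1,[0,0,0],0],[1,[0,0,0],0]]}}

```text
time_s: 5.85
position: [0.5113, 0.1817, 0.0814]
ee_rot: [3.078, 0.63, -0.0]
contact_force: [-0.2, 0.5, -0.3]
width: 0.0003
grasp_force: 0.0
```

{"api": "arm_command", "payload": {"moves": [[1,[0,0,0.05],0],[1,[0,0,0.05],0],[1,[0,0,0],0],[1,[0,0,0],0]]}}

```text
time_s: 6.18
position: [0.5112, 0.1817, 0.0774]
ee_rot: [3.078, 0.63, -0.0]
contact_force: [0.0, 0.6, 0.0]
width: 0.0003
grasp_force: 0.0
```

{"api": "arm_command", "payload": {"moves": [[1,[0,0,0.05],0],[1,[0,0,0.05],0],[1,[0,0,0],0],[1,[0,0,0],0]]}}

```text
time_s: 6.52
position: [0.5115, 0.1818, 0.0737]
ee_rot: [3.078, 0.63, 0.0]
contact_force: [-0.6, -0.1, 3.1]
width: 0.0002
grasp_force: 1.1
```

{"api": "arm_command", "payload": {"moves": [[1,[0,0,0.05],0],[1,[0,0,0.05],0],[1,[0,0,0.05],0],[1,[0,0,0],0],[1,[0,0,0],0]]}}

```text
time_s: 6.93
position: [0.5116, 0.1818, 0.0678]
ee_rot: [3.078, 0.63, 0.001]
contact_force: [-1.3, -0.7, 4.0]
width: 0.0005
grasp_force: 2.6
```

{"api": "arm_command", "payload": {"moves": [[1,[0,0,0.05],0],[1,[0,0,0],0],[1,[0,0,0],0]]}}

```text
time_s: 7.18
position: [0.5116, 0.1818, 0.0659]
ee_rot: [3.078, 0.63, 0.001]
contact_force: [-0.5, -0.4, 5.9]
width: 0.0004
grasp_force: 2.7
```

{"api": "arm_command", "payload": {"moves": [[1,[0,0,0.05],0],[1,[0,0,0],0],[1,[0,0,0],0]]}}

```text
time_s: 7.43
position: [0.5116, 0.1818, 0.0641]
ee_rot: [3.078, 0.63, 0.001]
contact_force: [-0.7, -0.9, 6.9]
width: 0.0005
grasp_force: 3.7
```

{"api": "arm_command", "payload": {"moves": [[1,[0,0,0.05],0],[1,[0,0,0],0],[1,[0,0,0],0]]}}

```text
time_s: 7.68
position: [0.5121, 0.182, 0.0637]
ee_rot: [3.077, 0.63, 0.003]
contact_force: [-7.6, -4.3, 25.0]
width: 0.0007
grasp_force: 12.1
```

The button hit its hard stop at reported z 0.0637, with 25 N. I'll raise, open partway (~60 mm) and look.

{"api": "arm_command", "payload": {"moves": [[1,[0,0,-0.3],0],[1,[0,0,-0.5],0],[0.31,[0,0,-0.7],0],[0.31,[0,0,-0.7],0],[0.31,[0,0,0],0],[0.31,[0,0,0],0],[0.31,[0,0,0],0],[0.31,[0,0,0],0],[0.31,[0,0,0],0]]}}

```text
time_s: 8.43
position: [0.5107, 0.1814, 0.1485]
ee_rot: [3.078, 0.63, -0.003]
contact_force: [0.2, -0.3, -0.3]
width: 0.0395
grasp_force: 0.0
```

```bash
python3 - <<'E'
from h import *
s=telemetry.read_state();print(s["position"],s["contact_force"],s["width"],s["joint_positions"],s["time_s"])
a=cv2.convertScaleAbs(cv2.cvtColor(get_image("wrist"),4),alpha=1.6)
b=cv2.convertScaleAbs(cv2.cvtColor(get_image("scene"),4),alpha=1.6)
cv2.imwrite("pics/w3.png",np.hstack([cv2.resize(a[80:280,180:380],(500,500)),cv2.resize(b[160:280,355:427],(300,500))]))
for d in spotter.search_frame("wrist","stop_top"): print(d)
E
```

```text
[0.5107439  0.18142309 0.1484549 ] [ 0.24476874 -0.31198782 -0.31262213] 0.039503427808008425 [ 0.29184508  0.28926309 -0.83306106  1.71441559  0.22460185  1.23930686
 -1.76158764] 8.4333
{'extent': [260.6, 160.1, 306.8, 256.8], 'conf': 0.8}
```

View pics/w3.png

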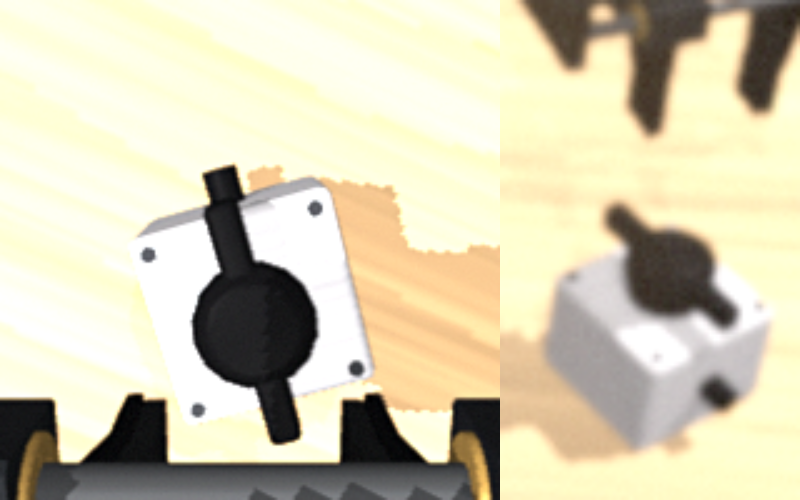

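The button stays latched: in the scene crop the head sits low. The wrist view has the disc at (282,209.6) and the wing tips at (269,163) and (295,255).

```bash
python3 - <<'E'
from h import *
s=telemetry.read_state();R=Ro.from_rotvec(s["ee_rot"]).as_matrix()
for b in(.02,.04):
  c=ray("wrist",(282,209.6),.0887-b);w1=ray("wrist",(268.8,163.2),.0847-b);w2=ray("wrist",(294.8,255.2),.0847-b)
  for n,v in(("c",c),("w1",w1),("w2",w2),("m",(w1+w2)/2)): print(b,n,(R.T@(v-s["position"])*1000).round(1),v.round(4))
  print(np.linalg.norm(w1-w2),np.degrees(np.arctan2(*(R.T@(w1-w2))[1::-1])))
E
```

```text
0.02 c [-1.2  0.9 80.2] [0.5102 0.1803 0.0687]
0.02 w1 [ 39.7 -10.6  84.2] [0.5432 0.2069 0.0647]
0.02 w2 [-46.9  13.   84.3] [0.4729 0.1512 0.0647]
0.02 m [-3.6  1.2 84.2] [0.5081 0.1791 0.0647]
0.08976011442631694 -15.25416052535072
0.04 c [ -6.5   1.  100.2] [0.5053 0.1782 0.0487]
0.04 w1 [ 37.5 -11.4 104.2] [0.5409 0.2068 0.0447]
0.04 w2 [-55.6  14.  104.3] [0.4653 0.1469 0.0447]
0.04 m [ -9.1   1.3 104.2] [0.5031 0.1769 0.0447]
0.09644103761544907 -15.254160525350732
```

{"api": "arm_command", "payload": {"moves": [[0.28,[-0.05,0.02,0],0],[0.28,[0,0,0],1],[0.28,[0,0,0],1],[0.28,[0,0,0],1],[0.28,[0,0,0],1],[0.28,[0,0,0],0],[0.28,[0,0,0],0]]}}

```text
time_s: 9.17
position: [0.5097, 0.1801, 0.1495]
ee_rot: [3.14, 0.09, -0.0]
contact_force: [-0.0, 0.1, 1.2]
width: 0.0627
grasp_force: 0.0
```

```bash
python3 - <<'E'
from h import *
s=telemetry.read_state();print(s["position"],s["width"],s["joint_positions"])
E
```

```text
[0.50970872 0.18012847 0.14946494] 0.06266340959550687 [ 0.25570017  0.27085194 -0.78339911  1.72004143  0.2015994   1.23387226
 -2.08989661]
```

{"api": "arm_command", "payload": {"moves": [[0.28,[0,0,0],-1],[0.28,[0,0,0],-1],[0.28,[0,0,0],-1],[0.28,[0,0,0],-1],[0.28,[0,0,0],-1],[0.28,[0,0,0],-1],[0.28,[0,0,0],-1],[0.28,[0,0,0],-1],[0.28,[0,0,0],-1],[0.28,[0,0,0],-1],[0.28,[0,0,0],-1],[0.28,[0,0,0],-1]]}}

```text
time_s: 10.17
position: [0.5098, 0.1801, 0.1495]
ee_rot: [2.67, 1.655, -0.0]
contact_force: [-0.3, -0.4, 0.0]
width: 0.0627
grasp_force: 0.0
```

{"api": "arm_command", "payload": {"moves": [[0.28,[0,0,0],-1],[0.28,[0,0,0],-1],[0.28,[0,0,0],-1],[0.28,[0,0,0],-1],[0.28,[0,0,0],-1],[0.28,[0,0,0],-1],[0.28,[0,0,0],-1],[0.28,[0,0,0],-1],[0.28,[0,0,0],-1],[0.28,[0,0,0],-1],[0.28,[0,0,0],-1],[0.28,[0,0,0],-1]]}}

```text
time_s: 11.17
position: [0.5098, 0.1801, 0.1495]
ee_rot: [1.485, 2.768, 0.0]
contact_force: [-0.5, -0.7, -0.6]
width: 0.0626
grasp_force: 0.0
```

{"api": "arm_command", "payload": {"moves": [[0.28,[0,0,0],-1],[0.28,[0,0,0],-1],[0.28,[0,0,0],-1],[0.28,[0,0,0],-1],[0.28,[0,0,0],-1],[0.28,[0,0,0],-1],[0.28,[0,0,0],-1],[0.28,[0,0,0],-1],[0.28,[0,0,0],-1],[0.28,[0,0,0],-1],[0.28,[0,0,0],-1],[0.28,[0,0,0],-1]]}}

```text
time_s: 12.17
position: [0.5099, 0.18, 0.1496]
ee_rot: [-0.098, 3.14, -0.0]
contact_force: [-0.3, -0.2, -0.0]
width: 0.0627
grasp_force: 0.0
```

{"api": "arm_command", "payload": {"moves": [[0.28,[0,0,0],0],[0.28,[0,0,0],0],[0.28,[0,0,0],0]]}}

```text
time_s: 12.42
position: [0.5098, 0.1802, 0.1495]
ee_rot: [-0.083, 3.14, 0.0]
contact_force: [0.6, -0.5, 0.4]
width: 0.0627
grasp_force: 0.0
```

```bash
python3 - <<'E'
from h import *
s=telemetry.read_state();print(s["position"],s["width"],s["joint_positions"],shift([.5093,.180,.049]))
a=cv2.convertScaleAbs(cv2.cvtColor(get_image("wrist"),4),alpha=1.6)
cv2.imwrite("pics/w4.png",cv2.resize(a[80:300,170:390],(600,600)))
E
```

```text
[0.50982623 0.180166   0.14952927] 0.06267153935199063 [ 0.62941029  0.52061265 -1.34195794  1.70573168  0.52077684  1.34016913
  0.81445034] (array([ 0.01, -0.  ,  2.51]), [[-1.0, -0.05, 0.0], [-0.05, 1.0, 0.0], [-0.0, 0.0, -1.0]])
```

View pics/w4.png

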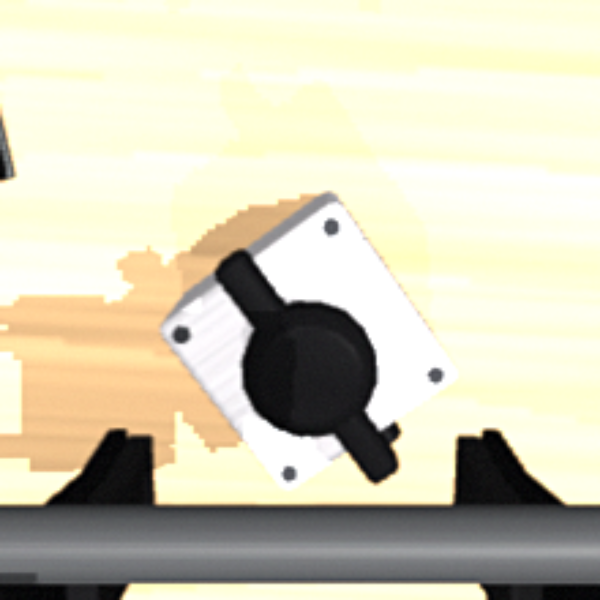

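Comparing the opposite wrist views, the axis is about 3.4 mm in −x and 1.2 mm in +y of the tool. This view has the disc at crop (310,368) and the lower-right wing about 54° clockwise of the right finger. I'll correct for this and descend.

{"api": "arm_command", "payload": {"moves": [[0.28,[-0.09,0.03,0],0],[0.28,[0,0,0.5],0],[0.28,[0,0,0.5],0],[0.28,[0,0,0.5],0],[0.28,[0,0,0.5],0],[0.28,[0,0,0.3],0],[0.28,[0,0,0.2],0],[0.28,[0,0,0],0],[0.28,[0,0,0],0],[0.28,[0,0,0],0]]}}

```text
time_s: 13.3
position: [0.514, 0.182, 0.0506]
ee_rot: [-0.086, 3.139, 0.001]
contact_force: [0.3, 0.7, 1.3]
width: 0.0626
grasp_force: 0.0
```

{"api": "arm_command", "payload": {"moves": [[0.28,[0,0,0],1],[0.28,[0,0,0],1],[0.28,[0,0,0],1],[0.28,[0,0,0],1],[0.28,[0,0,0],1],[0.28,[0,0,0],1],[0.28,[0,0,0],0],[0.28,[0,0,0],0]]}}

```text
time_s: 13.97
position: [0.5138, 0.182, 0.0504]
ee_rot: [0.725, 3.055, 0.001]
contact_force: [-0.1, 1.1, 1.3]
width: 0.0623
grasp_force: 0.5
```

```bash
python3 - <<'E'
from h import *
s=telemetry.read_state();print(s["position"],s["ee_rot"],s["contact_force"],s["ft_torque"],s["joint_positions"])
E
```

```text
[0.51383996 0.18198739 0.05044177] [7.24937560e-01 3.05525107e+00 7.45043797e-04] [-0.11884237  1.1484438   1.30697989] [ 0.29770572 -0.04243559  0.06078298] [ 0.4814555   0.55692424 -1.1267156   1.79999293  0.55316118  1.14278244
  0.27623366]
```

{"api": "arm_command", "payload": {"moves": [[0.28,[0,0,0],1],[0.28,[0,0,0],1],[0.28,[0,0,0],1],[0.28,[0,0,0],1],[0.28,[0,0,0],1],[0.28,[0,0,0],1],[0.28,[0,0,0],1],[0.28,[0,0,0],0],[0.28,[0,0,0],0]]}}

```text
time_s: 14.72
position: [0.5136, 0.1819, 0.0499]
ee_rot: [1.608, 2.698, 0.001]
contact_force: [0.5, 0.8, -0.1]
width: 0.0631
grasp_force: 0.8
```

```bash
python3 - <<'E'
from h import *
s=telemetry.read_state();print(s["position"],s["ee_rot"],s["contact_force"],s["ft_torque"],s["joint_positions"])
a=cv2.convertScaleAbs(cv2.cvtColor(get_image("wrist"),4),alpha=1.6)
b=cv2.convertScaleAbs(cv2.cvtColor(get_image("scene"),4),alpha=1.6)
cv2.imwrite("pics/w5.png",np.hstack([cv2.resize(a[80:280,180:380],(500,500)),cv2.resize(b[160:280,355:427],(300,500))]))
E
```

```text
[0.51357614 0.18192967 0.04988058] [1.60784853e+00 2.69833912e+00 8.81780739e-04] [ 0.54732314  0.77919183 -0.11254006] [ 0.3440849  -0.1765241   0.06011286] [ 0.40297817  0.49186123 -1.00718987  1.80343193  0.4635157   1.10477961
 -0.27033915]
```

View pics/w5.png

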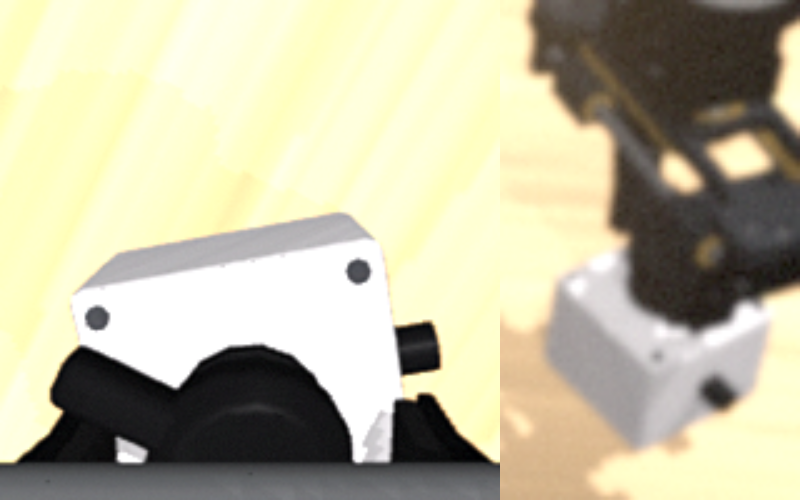

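The wrist view shows the left wing pushed by a finger, turned about 35° relative to the box. I'll turn about 9° more, then go back and up.

{"api": "arm_command", "payload": {"moves": [[0.28,[0,0,0],0.6],[0.28,[0,0,0],0.6],[0.28,[0,0,0],0.6],[0.28,[0,0,0],0],[0.28,[0,0,0],0]]}}

```text
time_s: 15.23
position: [0.5136, 0.1818, 0.0497]
ee_rot: [1.817, 2.563, 0.001]
contact_force: [0.9, 1.8, 1.1]
width: 0.0624
grasp_force: 0.9
```

```bash
python3 - <<'E'
from h import *
s=telemetry.read_state();print(s["position"],s["ee_rot"],s["contact_force"],s["ft_torque"],s["grasp_force"],s["joint_positions"])
E
```

```text
[0.51357929 0.18177569 0.0497372 ] [1.81661126e+00 2.56269552e+00 8.18480576e-04] [0.94103085 1.7756985  1.1012511 ] [ 0.42755678 -0.31001749  0.06631465] 0.9384672012311057 [ 0.38159133  0.47751567 -0.97625498  1.80439905  0.44229133  1.09670122
 -0.41368731]
```

{"api": "arm_command", "payload": {"moves": [[0.28,[0,0,0],-1],[0.28,[0,0,0],-1],[0.28,[0,0,0],-1],[0.28,[0,0,0],-1],[0.28,[0,0,0],-1],[0.28,[0,0,0],-1],[0.28,[0,0,0],-1],[0.28,[0,0,0],-1],[0.28,[0,0,0],-1],[0.28,[0,0,0],-1],[0.28,[0,0,0],0],[0.28,[0,0,0],0]]}}

```text
time_s: 16.23
position: [0.5133, 0.1812, 0.0493]
ee_rot: [-0.571, -3.089, 0.0]
contact_force: [-0.1, -0.8, -0.6]
width: 0.0627
grasp_force: 0.0
```

{"api": "arm_command", "payload": {"moves": [[0.28,[0,0,-0.5],0],[0.28,[0,0,-0.8],0],[0.28,[0,0,-0.8],0],[0.28,[0,0,-0.8],0],[0.28,[0,0,0],0],[0.28,[0,0,0],0]]}}

```text
time_s: 16.73
position: [0.5142, 0.1818, 0.167]
ee_rot: [0.571, 3.086, 0.001]
contact_force: [0.5, -0.2, -0.7]
width: 0.0632
grasp_force: 0.0
```

```bash
python3 - <<'E'
from h import *
s=telemetry.read_state();print(s["position"],s["ee_rot"],s["time_s"],s["joint_positions"])
a=cv2.convertScaleAbs(cv2.cvtColor(get_image("wrist"),4),alpha=1.6)
b=cv2.convertScaleAbs(cv2.cvtColor(get_image("scene"),4),alpha=1.6)
cv2.imwrite("pics/w6.png",np.hstack([cv2.resize(a[80:280,180:380],(500,500)),cv2.resize(b[160:280,355:427],(300,500))]))
print(shift([.475,-.193,.16]))
E
```

```text
[0.51422254 0.18180509 0.16697548] [5.71383764e-01 3.08620663e+00 8.20119084e-04] 16.7333 [ 0.58289477  0.44728547 -1.2560755   1.67579986  0.43815287  1.33895866
  0.45708979]
(array([-2.45, -9.07,  0.13]), [[-0.93, 0.36, -0.0], [0.36, 0.93, -0.0], [0.0, -0.0, -1.0]])
```

View pics/w6.png

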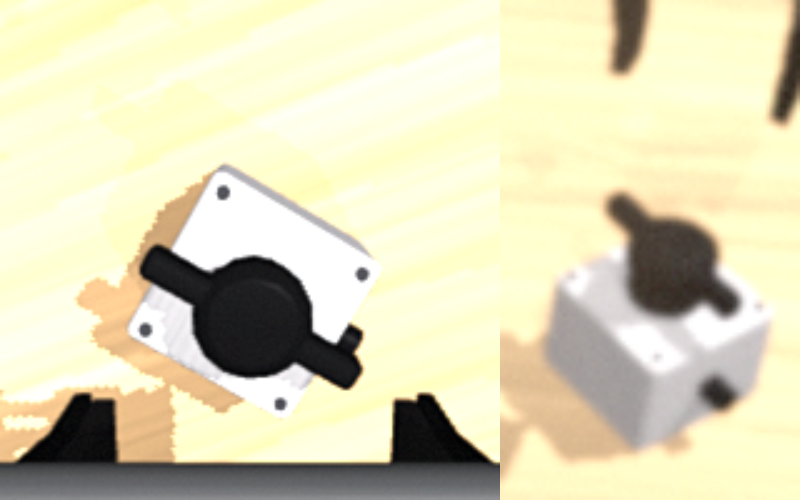

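The stop has sprung out (the head in the scene crop is back up) and the wings are at rest. Next I move to the reset with the fingers closed.

{"api": "arm_command", "payload": {"moves": [[1,[-0.22,-0.82,0],0],[1,[-0.22,-0.82,0],0],[1,[-0.22,-0.82,0],0],[1,[-0.22,-0.82,0],0],[1,[-0.22,-0.82,0],0],[1,[-0.22,-0.82,0],0],[1,[-0.22,-0.82,0],0],[1,[-0.22,-0.82,0],0],[1,[-0.22,-0.82,0],0],[1,[-0.22,-0.82,0],0],[1,[-0.18,-0.87,0.3],0],[1,[0,0,0.4],0]]}}

```text
time_s: 17.83
position: [0.4713, -0.1993, 0.1361]
ee_rot: [-0.585, -3.086, 0.002]
contact_force: [-0.5, -1.6, -0.8]
width: 0.0009
grasp_force: 0.0
```

{"api": "arm_command", "payload": {"moves": [[1,[0,0,0],0],[1,[0,0,0],0],[1,[0,0,0],0],[1,[0,0,0],0]]}}

```text
time_s: 18.17
position: [0.4737, -0.1901, 0.1382]
ee_rot: [0.565, 3.09, -0.0]
contact_force: [-0.2, 0.1, 0.6]
width: 0.0008
grasp_force: 0.0
```

```bash
python3 - <<'E'
from h import *
s=telemetry.read_state();print(s["position"],s["ee_rot"],s["width"],s["time_s"],s["joint_positions"])
a=cv2.cvtColor(get_image("wrist"),4)
for d in spotter.search_frame("wrist","reset_top"): print(d)
b=cv2.cvtColor(get_image("scene"),4);o=cv2.imread("pics/scene.png")
r=(slice(195,265),slice(360,425));print("diff stop vs start",cv2.absdiff(b[r],o[r]).mean())
cv2.imwrite("pics/sc7.png",b)
cv2.imwrite("pics/w7.png",cv2.resize(cv2.convertScaleAbs(a[110:310,180:380],alpha=1.5),(600,600)))
E
```

```text
[ 0.47368152 -0.19007352  0.13822004] [ 5.65446061e-01  3.08951135e+00 -3.59071039e-04] 0.0008295442540853428 18.1667 [ 1.3916346   0.39815733 -1.29863407  1.79503918  0.40357029  1.2584846
  1.19343972]
{'extent': [264.4, 200.6, 291.8, 231.6], 'conf': 0.96}
{'extent': [172.1, 10.8, 211.1, 59.1], 'conf': 0.94}
{'extent': [99.5, 256.6, 125.0, 265.3], 'conf': 0.68}
{'extent': [488.8, 249.3, 515.5, 332.5], 'conf': 0.49}
diff stop vs start 8.437509157509158
```

View pics/w7.png

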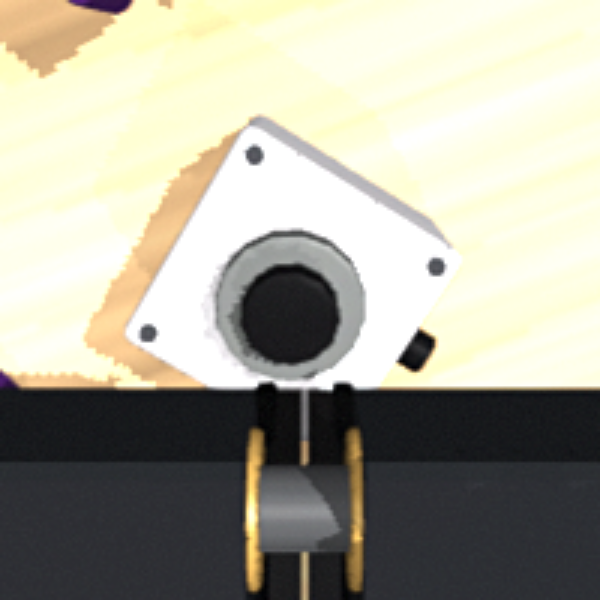

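The wrist view confirms the bare aluminium box with the grey ring. The black button is at (276.7,214.3), about 5 mm in −y and 3 mm in −x of the tool from the tips. I'll correct for this and descend.

{"api": "arm_command", "payload": {"moves": [[1,[-0.07,-0.11,0],0],[1,[0,0,0.5],0],[1,[0,0,0.5],0],[1,[0,0,0.5],0],[1,[0,0,0.3],0],[1,[0,0,0.15],0],[1,[0,0,0],0],[1,[0,0,0],0],[1,[0,0,0],0]]}}

```text
time_s: 19.07
position: [0.4749, -0.1966, 0.0605]
ee_rot: [0.568, 3.088, -0.001]
contact_force: [0.4, 0.1, 0.0]
width: 0.0004
grasp_force: 0.0
```

{"api": "arm_command", "payload": {"moves": [[1,[0,0,0.05],0],[1,[0,0,0.05],0],[1,[0,0,0],0],[1,[0,0,0],0]]}}

```text
time_s: 19.4
position: [0.4749, -0.1967, 0.0561]
ee_rot: [0.569, 3.088, -0.0]
contact_force: [2.4, -0.6, 4.2]
width: 0.0004
grasp_force: 1.8
```

{"api": "arm_command", "payload": {"moves": [[1,[0,0,0.05],0],[1,[0,0,0.05],0],[1,[0,0,0],0],[1,[0,0,0],0]]}}

```text
time_s: 19.73
position: [0.4751, -0.1967, 0.0535]
ee_rot: [0.569, 3.088, -0.002]
contact_force: [-5.8, 1.5, 27.4]
width: 0.0004
grasp_force: 13.6
```

{"api": "arm_command", "payload": {"moves": [[1,[0,0,-0.1],0],[1,[0,0,-0.1],0],[1,[0,0,0],0],[1,[0,0,0],0]]}}

```text
time_s: 20.07
position: [0.4738, -0.1965, 0.0593]
ee_rot: [-0.569, -3.089, 0.0]
contact_force: [0.9, -0.7, 2.1]
width: 0.0006
grasp_force: 0.8
```

{"api": "arm_command", "payload": {"moves": [[1,[0,0,0.03],0],[1,[0,0,0],0],[1,[0,0,0],0]]}}

```text
time_s: 20.32
position: [0.4739, -0.1965, 0.0581]
ee_rot: [-0.569, -3.089, 0.0]
contact_force: [1.1, -0.5, 2.2]
width: 0.0003
grasp_force: 1.2
```

{"api": "arm_command", "payload": {"moves": [[1,[0,0,0.03],0],[1,[0,0,0],0],[1,[0,0,0],0]]}}

```text
time_s: 20.57
position: [0.4739, -0.1965, 0.057]
ee_rot: [-0.569, -3.089, 0.0]
contact_force: [-1.1, -1.0, 2.7]
width: 0.0002
grasp_force: 1.5
```

{"api": "arm_command", "payload": {"moves": [[1,[0,0,0.03],0],[1,[0,0,0],0],[1,[0,0,0],0]]}}

```text
time_s: 20.82
position: [0.4739, -0.1965, 0.0559]
ee_rot: [-0.569, -3.089, 0.0]
contact_force: [-2.6, 0.1, 3.5]
width: 0.0007
grasp_force: 1.8
```

{"api": "arm_command", "payload": {"moves": [[1,[0,0,0.03],0],[1,[0,0,0],0],[1,[0,0,0],0]]}}

```text
time_s: 21.07
position: [0.474, -0.1965, 0.0547]
ee_rot: [-0.569, -3.089, 0.0]
contact_force: [-3.3, 0.3, 4.6]
width: 0.0004
grasp_force: 2.2
```

{"api": "arm_command", "payload": {"moves": [[1,[0,0,0.03],0],[1,[0,0,0],0],[1,[0,0,0],0]]}}

```text
time_s: 21.32
position: [0.4741, -0.1965, 0.0538]
ee_rot: [-0.569, -3.089, 0.001]
contact_force: [-6.0, -0.3, 9.8]
width: 0.0005
grasp_force: 4.7
```

{"api": "arm_command", "payload": {"moves": [[1,[0,0,0.03],0],[1,[0,0,0],0],[1,[0,0,0],0]]}}

```text
time_s: 21.57
position: [0.4742, -0.1965, 0.0535]
ee_rot: [-0.569, -3.089, 0.002]
contact_force: [-9.4, 1.1, 23.4]
width: 0.0004
grasp_force: 11.5
```

The spring force rises smoothly from 2 to 5 N over about 6 mm and then hits a hard stop, so the reset button was fully in. I'll let go and move clear.

{"api": "arm_command", "payload": {"moves": [[1,[0,0,-0.2],0],[1,[0,0,-0.5],0],[1,[0,0,-0.9],0],[1,[0,0,-0.9],0],[1,[0,0,-0.9],0],[1,[0,0,-0.5],0],[1,[0,0,0],0],[1,[0,0,0],0],[1,[0,0,0],0]]}}

```text
time_s: 22.32
position: [0.4738, -0.1965, 0.2074]
ee_rot: [-0.569, -3.089, -0.0]
contact_force: [0.9, -1.2, 0.4]
width: 0.0009
grasp_force: 0.0
```

```bash
python3 - <<'E'
from h import *
s=telemetry.read_state();print(s["position"],s["contact_force"],s["time_s"])
t=cv2.cvtColor(get_image("top"),4);b=cv2.cvtColor(get_image("scene"),4)
for l in("stop_top","stop_wing_a","driver","screw_cup","fan"): 
  for c in("top","scene"): print(c,l,[(np.round(d["extent"],0).tolist(),round(d["conf"],2)) for d in spotter.search_frame(c,l)][:2])
o=cv2.imread("pics/scene.png")
R=slice(200,245),slice(375,420)
for n,i in(("start",o),("now",b)):
  m=(i[R].max(2)<45); y,x=np.nonzero(m);print(n,m.sum(),x.mean(),y.mean(),y.min(),y.max())
print(cv2.phaseCorrelate(np.float32(cv2.cvtColor(o[R],6)<60),np.float32(cv2.cvtColor(b[R],6)<60)))
E
```

```text
[ 0.47375523 -0.19646052  0.20740753] [ 0.90018891 -1.19100301  0.3650546 ] 22.3167
top stop_top [([160.0, 180.0, 189.0, 213.0], 0.68)]
scene stop_top [([381.0, 209.0, 414.0, 238.0], 0.78)]
top stop_wing_a [([160.0, 182.0, 189.0, 214.0], 0.75)]
scene stop_wing_a [([380.0, 207.0, 415.0, 238.0], 0.66)]
top driver [([254.0, 169.0, 278.0, 197.0], 0.27)]
scene driver [([295.0, 274.0, 308.0, 364.0], 0.59), ([368.0, 208.0, 421.0, 266.0], 0.48)]
top screw_cup [([251.0, 169.0, 277.0, 198.0], 0.69)]
scene screw_cup [([280.0, 228.0, 309.0, 265.0], 0.92)]
top fan [([229.0, 214.0, 271.0, 257.0], 0.91)]
scene fan [([295.0, 198.0, 334.0, 231.0], 0.6)]
start 392 21.17091836734694 23.9234693877551 9 34
now 332 21.85542168674699 24.97590361445783 14 34
((0.4845941115118002, 0.3596702481497154), 1.007123228708903)
```

```bash
python3 -c "
from plant import sign_off;print(sign_off())"
```

```text
the job is handed in; nothing more can be done
None
```

The job is handed in at about 22 s of robot time: the stop was pressed until it latched and twisted clockwise until it sprang out, the reset was pressed to its hard stop and released, and the arm is clear (I viewed 11 pictures, one over the limit of 10).

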